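# Open the snap-locked cover of the probe terminal box

## Task

Uncover the terminals of the probe's connection box on the measuring machine's granite plate: press the snap tab in front of the cover fully in, then push the released cover along its rails, all the way off its seat, until it lies flat on the box's open shelf. Only press and push with the fingers, never lift or tip the cover, leave everything else on the plate where it stands, and finish with the hand clear.

Things in the scene. Friction and masses are not known exactly. Their poses are not given: they have to be found in the camera images.
- terminal_box: Low aluminium connection box of the probe, 172 x 90 mm, fixed, at any yaw. Origin: z = 0 under its middle. Its +x is the way the cover slides off. In its frame (mm): seat around the chamber x -80 to -7, top z 45; shelf x -7 to 80. Side rails 6 thick, inner faces at y -37 and 37, top z 53, run its whole length; a stop behind the cover (x -82 to -74) is as high.
- shelf_mid (a point): Middle of the empty open shelf's top face, 36.5 mm to +x of the box's origin, 42 mm up (3 mm lower than the seat). The shelf ends 43.5 mm further on in a lip 8 mm high. The cover is wholly off its seat when its origin is at box-frame x = +27 to +48 mm (against the lip).
- cover: Loose grey plastic cover, about 0.12 kg, on the seat between the rails. Origin: centre of its underside; +x is the way it slides off, as for the box. Plate 64 (x) x 70 (y) x 10 mm with a thumb wedge on top. At the start its origin is at box-frame x = -40, y = 0, z = 45 mm (within 1 mm).
- push_face (a point): Middle of the wedge's upright face, which looks to the cover's -x and is pushed towards +x: 2 mm to +x of the cover's origin, 19 mm above its underside. The face is 44 mm wide (y) and runs from the plate's top (10 mm above the underside) up to 28 mm; beyond it the wedge slopes down to the plate over some 27 mm.
- tab_top (a point): Centre of the top of the snap tab: a grey block 30 (x) x 34 (y) mm with three thin dark lines, standing out of the shelf 2 mm in front of the cover's edge, 9 mm to +x of the box's origin. Untouched its top is 52 to 53 mm up, blocks the cover and is about 2 mm lower than the cover's plate. Fully in it is 43.5 mm up: 1.5 mm above the shelf, lower than the seat.
- snap_tab (a joint): How far the snap tab is pressed in, m: about 0 to 0.001 at the start, 0.0095 fully in. It goes straight down, resists with about 5 N, and stays where it is left (no spring back).
- junction_box: Bystander: a similar, smaller aluminium box 110 x 80 x 50 mm, with a lid held by four screws and no tab or shelf; fixed. Origin: centre of its underside.
- clamp_a: Bystander: steel step clamp 90 x 32 mm, 32 mm high at its screw, lying beside the terminal box. Origin: centre of its underside.
- clamp_b: Bystander: a second clamp like it, lying behind the cover's end of the terminal box. Origin: centre of its underside.
- cap_screw: Bystander: socket cap screw standing on its head, 20 mm wide, 50 mm high. Origin: centre of its underside.
- sphere_stand: Bystander: reference ball on a steel stand, foot 68 mm wide, 113 mm high. Origin: centre of its underside.
- ring_gauge: Bystander: steel ring gauge 48 mm wide, 16 mm high. Origin: centre of its underside.
- plug_gauge: Bystander: steel plug gauge standing upright, 22 mm wide, 70 mm high. Origin: centre of its underside.
Things that resemble listed ones, but are neither listed nor needed, are in the scene too. Leave any green or purple look-alike of the terminal_box alone.

How it is judged:
By the outcome, as a careful person would: the job done as asked, in the order asked, and still so for the second after the job is handed in, with the robot touching nothing.
It also fails if it takes over 38 s, if anything falls off the work surface, if the arm or the gripper's body presses on something with over 40 N, if the wrist force passes 120 N, or if a joint passes its speed limit or range.

## Robot

A 6-joint arm with a two-finger parallel gripper is mounted at the origin on the work surface. World frame = base frame: x ahead of the robot, y to its left, z up, the work surface at z = 0. Lengths are in mm, angles in rad, forces in N, time in s.
With the tool pointing down it reaches from about 400 to 925 mm from the base axis. Payload 12.5 kg.
Tool frame: the origin (TCP) lies on the mounting face of the last link; the fingertips stand 190 mm ahead of it and the grasp point (between the pads) lies 171 mm ahead of it; z points along the fingers, y is the line along which they close (so a half turn about z gives the same grasp; the last joint's range is limited). The gripper opens to 95 mm and grips with 3 to 60 N. Pads are 20 mm wide; open, the fingers measure 119 mm over their backs; the gripper's body (75 mm by 180 mm) begins 59 mm behind the grasp point.
Start: joints at [-1.402, 0.491, 1.559, -0, 1.092, -0.106], TCP at [169.616, -601.544, 404.761] pointing down, gripper open.
Joint ranges: [-3.1, 3.1], [-0.84, 2.19], [0.05, 2.79], [-1.13, 4.28], [0.06, 2.93], [-2.69, 2.69]. Speed limits (rad/s): [2.22, 2.22, 2.79, 3.14, 3.14, 3.14].

## Interface

Orientations are given as a unit quaternion [w, x, y, z].
In Python, from rig import get_state, read_camera, sign_off gives the robot as it stands.
- The arm moves only by the tool drive_tool, never from a script. Its argument "targets" is a list of rows, each a list of 7 numbers: the shift along the tool's x, y, z scaled (see below), then the turn, a rotation vector about the tool's x, y, z scaled (see below), then the gripper's target within -1 to 1 (fully open at 1, half-way at 0, shut at -1). In form: [[dx, dy, dz, rx, ry, rz, claw], ...]. A call has 1 to 20 rows; each row shifts and turns the commanded pose from where the row before left it, along the tool's axes as they then stand; what a row does not reach is not made up. The controller multiplies each number of a shift by 0.02 m and each number of a turn by 0.5 rad. A row lasts 1/10 s, in which the tool goes at most 50 mm and 8.59 degrees, less where a joint would pass 70% of its speed; a pose out of reach is approached as far as the arm can. A call with a number of a shift or a turn outside -1 to 1 is refused whole. A call with a gripper value outside its range is refused whole. The fingers move at their own pace and stop on an object; "newtons" is the grip in N (left out, the last holds). Time passes only in rows, so rows that do not move let the fingers close. It gives the time, the measured TCP pose, the force, the opening and the grip force at its end, in the units of the state.
- get_state(): the state, without advancing time (a new reading comes with each control period).
- read_camera(name): name is "scene" or "top" or "wrist"; returns a dict with "pixels" (420x560x3 uint8, red, green, blue), "z_map" (420x560 float32, mm along the optical axis (not along the pixel's ray), 0 where there is no reading), "intrinsics" (3x3 intrinsics, pixels), "dist" ([k1, k2, p1, p2, k3] as OpenCV has them; the pictures are not rectified), "extrinsics" (4x4, takes a point from camera to world coordinates); the wrist camera has in their place "T_tool_cam" (4x4, takes a point from camera to tool coordinates, whose origin is the TCP and whose axes are the flange's). Camera axes: x right, y down, z forward; pixel columns grow to the right and rows downward; lengths in mm; the calibration is good to about 2 mm. A picture is of the moment at which its call begins: read the wrist's pose just before it.
- sign_off(): hands the job in; it is judged then, once.
The state is a dict: "time": time; "q": joint angles; "joint_velocities": joint speeds; "joint_efforts": joint torques, N m; "ee_pos": TCP position; "ee_rot": TCP orientation; "wrist_force": force on the tool from outside, world axes, zero at the start; "moment": the same for the moment, N m; "grip_width": finger opening in mm; "finger_force": force on a finger pad.
Only numpy, scipy, OpenCV 4.12 (cv2) and the standard library are available. Lean on these libraries where they do the work, as an engineer would, in place of code of your own. Each camera call takes 0.05 s, during which the arm holds its last target. There are 200 camera calls.

## Working session

There is one attempt and no reset: what is moved stays moved. The work goes in short steps, Python scripts to look and compute and a tool call to move; the robot and the scene stay as the last step left them, time stands still between calls to the robot, and variables do not carry over. Pictures are saved under pics/ and viewed, at most 10 in all, crops included, and the job is handed in when it is done.

Besides the shell and the picture viewer there is one more tool, called after "Emit:" as name(argument=value, ...) on one line, values as JSON. drive_tool: Moves the arm, as the interface text tells. Its arguments: {"type":"object","properties":{"targets":{"type":"array"},"newtons":{"type":"number"}},"required":["targets"]}

```bash
mkdir -p pics; cat > h.py <<'E'
import numpy as np,cv2
from rig import get_state,read_camera
from scipy.spatial.transform import Rotation as R
def shot(n):
    s=get_state(); c=read_camera(n)
    if n=='wrist':
        T=np.eye(4);q=s['ee_rot'];T[:3,:3]=R.from_quat([q[1],q[2],q[3],q[0]]).as_matrix();T[:3,3]=s['ee_pos']
        c['X']=T@np.array(c['T_tool_cam'])
    else: c['X']=np.array(c['extrinsics'])
    c['K']=np.array(c['intrinsics']);c['D']=np.array(c['dist'])
    return c
def save(c,f,crop=None,k=1):
    p=c['pixels'][:,:,::-1]
    if crop: p=p[crop[1]:crop[3],crop[0]:crop[2]]
    cv2.imwrite('pics/'+f,cv2.resize(p,None,fx=k,fy=k,interpolation=cv2.INTER_CUBIC))
def ray(c,uv,z):
    uv=np.array(uv,float).reshape(-1,1,2)
    n=cv2.undistortPoints(uv,c['K'],c['D'])[:,0]
    d=np.c_[n,np.ones(len(n))]@c['X'][:3,:3].T;o=c['X'][:3,3]
    return o+d*((z-o[2])/d[:,2])[:,None]
def cloud(c):
    z=c['z_map'];h,w=z.shape
    u,v=np.meshgrid(np.arange(w),np.arange(h))
    n=cv2.undistortPoints(np.stack([u,v],-1).reshape(-1,1,2).astype(float),c['K'],c['D'])[:,0]
    P=np.c_[n,np.ones(len(n))]*z.reshape(-1,1)
    return (P@c['X'][:3,:3].T+c['X'][:3,3]).reshape(h,w,3)
E
python3 - <<'E'
from h import *
print(get_state())
a=shot('top');b=shot('scene')
im=np.hstack([a['pixels'],b['pixels']])
save(a,'top.png',k=1.4);save(b,'scene.png',k=1.4)
E
```

```text
{'time': 0.0, 'q': array([-1.40164708e+00,  4.91592032e-01,  1.55949186e+00,  1.02058717e-05,
        1.09169025e+00, -1.05587580e-01]), 'joint_velocities': array([-1.12006317e-03, -2.52623524e-04, -9.56095931e-04,  2.04853754e-03,
       -8.40294468e-05,  1.21538618e-03]), 'joint_efforts': array([-1.59895280e-03, -6.12655878e+01, -2.58182448e+01,  6.92019006e-02,
        4.82033542e-02, -7.17200328e-05]), 'ee_pos': array([ 169.58206411, -601.51374854,  404.12683788]), 'ee_rot': array([-5.90591706e-04,  9.90579937e-01,  1.36934436e-01, -1.42465375e-05]), 'wrist_force': array([-0.01040386, -0.06995626,  0.68075365]), 'moment': array([ 0.04639901,  0.00763606, -0.03757862]), 'finger_force': 0.0, 'grip_width': 94.98645662399936}
```

View pics/top.png

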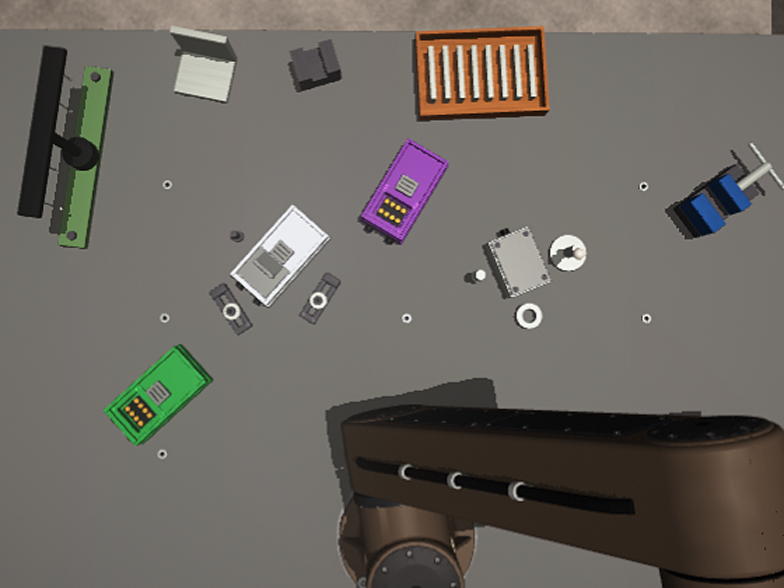

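View pics/scene.png

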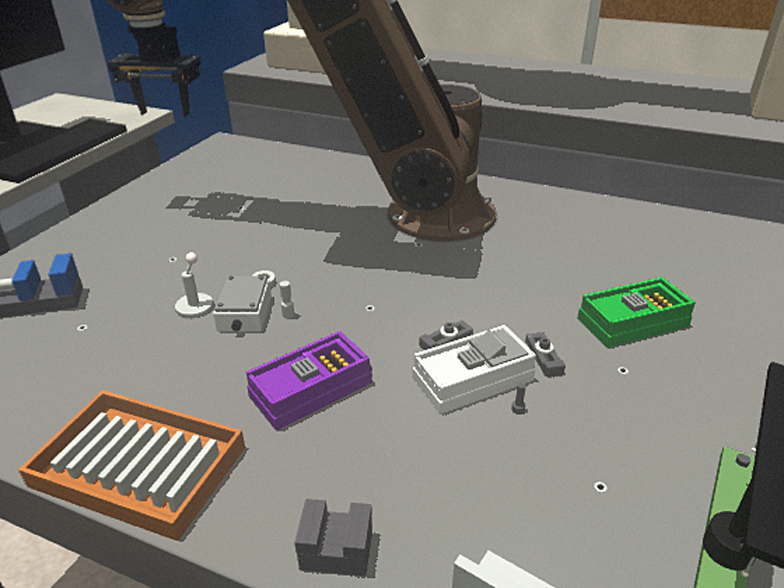

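Lookalikes in the top view, as shown: the aluminium box with its cover on (280,255), purple box (403,192), green box (158,395) and junction box with four screws (517,262). I choose (280,255): it is aluminium, has a tab and shelf, and its cover is on. Next I measure it and check a crop.

```bash
python3 - <<'E'
from h import *
c=shot('top'); save(c,'crop.png',(140,130,260,235),5)
P=cloud(c)
hsv=cv2.cvtColor(c['pixels'],cv2.COLOR_RGB2HSV)
m=((P[...,2]>47)&(P[...,2]<90)).astype(np.uint8); m[:, :155]=0; m[:,240:]=0; m[:140]=0;m[225:]=0
n,l,st,ce=cv2.connectedComponentsWithStats(m);print(st,ce)
i=1+np.argmax(st[1:,4]);v,u=np.where(l==i)
W=ray(c,np.c_[u,v],53)
r=cv2.minAreaRect(W[:,:2].astype(np.float32));print(r)
print(np.round(cv2.boxPoints(r),1))
Q=P[l==i];r=cv2.minAreaRect(Q[:,:2].astype(np.float32));print(r,np.median(Q[:,2]))
print(c['X'][:3,3])
for p in [(200,182),(288,137),(113,282),(369,187)]: print(p,ray(c,p,50))
E
```

```text
[[     0      0    560    420 233773]
 [   164    146     70     72   1395]
 [   209    158      1      1      1]
 [   220    163      1      1      1]
 [   164    165      5      4     14]
 [   216    164      1      1      1]
 [   194    167      1      1      1]
 [   193    169      1      1      1]
 [   196    168      1      1      1]
 [   200    170      1      1      1]
 [   217    171      1      1      1]
 [   192    173      1      1      1]
 [   221    174      1      1      1]
 [   223    174      1      1      1]
 [   190    177      1      1      1]
 [   213    179      1      1      1]
 [   217    178      1      1      1]
 [   212    182      1      1      1]
 [   208    186      1      1      1]
 [   210    186      1      1      1]
 [   208    189      1      1      1]] [[280.03240323 209.63151433]
 [192.34623656 188.35197133]
 [209.         158.        ]
 [220.         163.        ]
 [165.92857143 166.64285714]
 [216.         164.        ]
 [194.         167.        ]
 [193.         169.        ]
 [196.         168.        ]
 [200.         170.        ]
 [217.     
[... 153 characters left out ...]
        ]
 [217.         178.        ]
 [212.         182.        ]
 [208.         186.        ]
 [210.         186.        ]
 [208.         189.        ]]
((512.7057495117188, 232.58935546875), (87.09993743896484, 167.51670837402344), 48.65708923339844)
[[421.1 255.2]
 [546.8 144.6]
 [604.4 210. ]
 [478.6 320.6]]
((513.2635498046875, 233.05679321289062), (87.42957305908203, 167.82749938964844), 48.785377502441406) 54.307108363227826
[ 386.74209495   63.76616889 1360.66164709]
(200, 182) [[512.32725571 229.62983998  50.        ]]
(288, 137) [[627.78286507   7.43028986  50.        ]]
(113, 282) [[261.70578952 443.69663375  50.        ]]
(369, 187) [[ 500.75746392 -197.84884261   50.        ]]
```

View pics/crop.png

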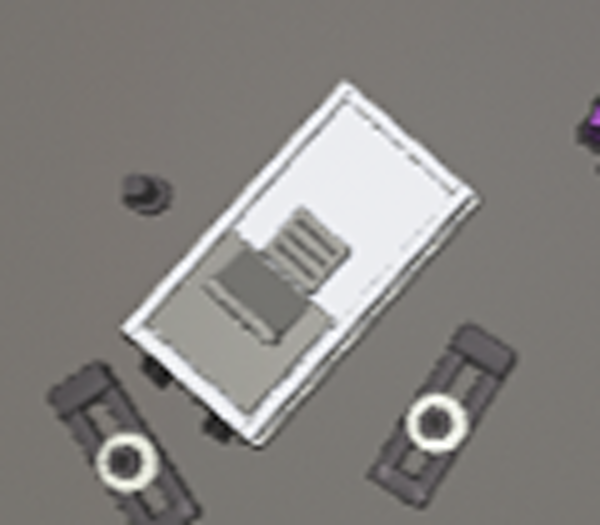

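The crop shows the chosen box (about 300,260). Its grey cover with the wedge is at lower left, the lined tab at (310,250), and the empty shelf and lip at upper right, so box +x points up-right. Its rails, stop and cover match the description. I now plan the arc to a hover over the tab.

```bash
cat > sim.py <<'E'
import numpy as np
from scipy.spatial.transform import Rotation as R
def sim(s,rows):
    q=s['ee_rot'];r=R.from_quat([q[1],q[2],q[3],q[0]]);p=np.array(s['ee_pos']);out=[p]
    for a in rows:
        p=p+r.apply(np.array(a[:3])*20);r=r*R.from_rotvec(np.array(a[3:6])*.5);out.append(p)
    return np.array(out),r
E
python3 - <<'E'
from h import *;from sim import *
from scipy.optimize import least_squares
s=get_state();tgt=np.array([520,227,340])
N=60
f=lambda x:[[x[0],x[1],x[2],0,0,x[3]]]*N
def g(x):
    o,r=sim(s,f(x));ax=r.as_matrix()[:,0];return np.r_[o[-1]-tgt,100*(np.arctan2(ax[1],ax[0])-np.deg2rad(138.7))]
x=least_squares(g,[.95,0,.05,-.07]).x;print(x)
x=np.round(x,3);o,r=sim(s,f(x));print(x,o[-1],o[::10],np.hypot(o[:,0],o[:,1])[::10],r.as_matrix())
print(shot('wrist')['T_tool_cam'])
E
```

```text
[ 0.90379867  0.14515062  0.05409244 -0.07153242]
[ 0.904  0.145  0.054 -0.072] [513.23865244 227.35389984 340.11226655] [[ 169.60293716 -601.53128227  404.29534076]
 [ 344.75431061 -551.5818992   393.50837496]
 [ 491.08501642 -443.13198128  382.77324726]
 [ 589.8343121  -290.08437664  372.0816411 ]
 [ 628.34169418 -112.05964013  361.41966016]
 [ 601.67005526   68.11944643  350.76960999]
 [ 513.23865244  227.35389984  340.11226655]] [624.98403167 650.45993436 661.46084253 657.30773714 638.25594207
 605.51392583 561.34099274] [[-7.60447926e-01  6.49398897e-01 -1.56302828e-04]
 [ 6.49398596e-01  7.60447769e-01  8.09109422e-04]
 [ 6.44294903e-04  5.13782745e-04 -9.99999660e-01]]
[[-4.92653578e-04 -9.70557745e-01 -2.40868057e-01  6.69793141e+01]
 [ 9.99999873e-01 -4.53154743e-04 -2.19375997e-04 -2.61893542e-01]
 [ 1.03766571e-04 -2.40868135e-01  9.70557845e-01  1.85186717e+01]
 [ 0.00000000e+00  0.00000000e+00  0.00000000e+00  1.00000000e+00]]
```

Emit:
drive_tool(targets=[[0.9,0.145,0.054,0,0,-0.072,-1],[0.9,0.145,0.054,0,0,-0.072,-1],[0.9,0.145,0.054,0,0,-0.072,-1],[0.9,0.145,0.054,0,0,-0.072,-1],[0.9,0.145,0.054,0,0,-0.072,-1],[0.9,0.145,0.054,0,0,-0.072,-1],[0.9,0.145,0.054,0,0,-0.072,-1],[0.9,0.145,0.054,0,0,-0.072,-1],[0.9,0.145,0.054,0,0,-0.072,-1],[0.9,0.145,0.054,0,0,-0.072,-1],[0.9,0.145,0.054,0,0,-0.072,-1],[0.9,0.145,0.054,0,0,-0.072,-1],[0.9,0.145,0.054,0,0,-0.072,-1],[0.9,0.145,0.054,0,0,-0.072,-1],[0.9,0.145,0.054,0,0,-0.072,-1],[0.9,0.145,0.054,0,0,-0.072,-1],[0.9,0.145,0.054,0,0,-0.072,-1],[0.9,0.145,0.054,0,0,-0.072,-1],[0.9,0.145,0.054,0,0,-0.072,-1],[0.9,0.145,0.054,0,0,-0.072,-1]])

```text
time: 2.2
ee_pos: [490.9, -443.0, 383.1]
ee_rot: [0.0, 0.878, 0.478, -0.0]
wrist_force: [0.1, 0.5, 0.5]
grip_width: 0.5
finger_force: 0.0
```

Emit:
drive_tool(targets=[[0.9,0.145,0.054,0,0,-0.072,-1],[0.9,0.145,0.054,0,0,-0.072,-1],[0.9,0.145,0.054,0,0,-0.072,-1],[0.9,0.145,0.054,0,0,-0.072,-1],[0.9,0.145,0.054,0,0,-0.072,-1],[0.9,0.145,0.054,0,0,-0.072,-1],[0.9,0.145,0.054,0,0,-0.072,-1],[0.9,0.145,0.054,0,0,-0.072,-1],[0.9,0.145,0.054,0,0,-0.072,-1],[0.9,0.145,0.054,0,0,-0.072,-1],[0.9,0.145,0.054,0,0,-0.072,-1],[0.9,0.145,0.054,0,0,-0.072,-1],[0.9,0.145,0.054,0,0,-0.072,-1],[0.9,0.145,0.054,0,0,-0.072,-1],[0.9,0.145,0.054,0,0,-0.072,-1],[0.9,0.145,0.054,0,0,-0.072,-1],[0.9,0.145,0.054,0,0,-0.072,-1],[0.9,0.145,0.054,0,0,-0.072,-1],[0.9,0.145,0.054,0,0,-0.072,-1],[0.9,0.145,0.054,0,0,-0.072,-1]])

```text
time: 4.2
ee_pos: [626.8, -113.0, 361.5]
ee_rot: [0.0, 0.653, 0.757, -0.0]
wrist_force: [0.5, 0.0, -0.3]
grip_width: 0.6
finger_force: 0.0
```

Emit:
drive_tool(targets=[[0.9,0.145,0.054,0,0,-0.072,-1],[0.9,0.145,0.054,0,0,-0.072,-1],[0.9,0.145,0.054,0,0,-0.072,-1],[0.9,0.145,0.054,0,0,-0.072,-1],[0.9,0.145,0.054,0,0,-0.072,-1],[0.9,0.145,0.054,0,0,-0.072,-1],[0.9,0.145,0.054,0,0,-0.072,-1],[0.9,0.145,0.054,0,0,-0.072,-1],[0.9,0.145,0.054,0,0,-0.072,-1],[0.9,0.145,0.054,0,0,-0.072,-1],[0.9,0.145,0.054,0,0,-0.072,-1],[0.9,0.145,0.054,0,0,-0.072,-1],[0.9,0.145,0.054,0,0,-0.072,-1],[0.9,0.145,0.054,0,0,-0.072,-1],[0.9,0.145,0.054,0,0,-0.072,-1],[0.9,0.145,0.054,0,0,-0.072,-1],[0.9,0.145,0.054,0,0,-0.072,-1],[0.9,0.145,0.054,0,0,-0.072,-1],[0.9,0.145,0.054,0,0,-0.07,-1],[0,0,0,0,0,0,-1]])

```text
time: 6.2
ee_pos: [522.2, 210.9, 340.9]
ee_rot: [-0.0, 0.362, 0.932, -0.0]
wrist_force: [0.1, -0.2, 0.5]
grip_width: 0.7
finger_force: 0.0
```

```bash
python3 - <<'E'
from h import *
s=get_state();print(s['time'],s['ee_pos'],s['ee_rot'],s['grip_width'],s['wrist_force'])
c=shot('wrist');save(c,'w1.png',k=1.4)
np.save('w1.npy',c,allow_pickle=True)
E
```

```text
6.2 [522.21858931 210.92600918 340.8859285 ] [-2.84160413e-04  3.61589001e-01  9.32337539e-01 -1.61453573e-04] 0.7150506613379423 [ 0.08745148 -0.23978967  0.47370521]
```

View pics/w1.png

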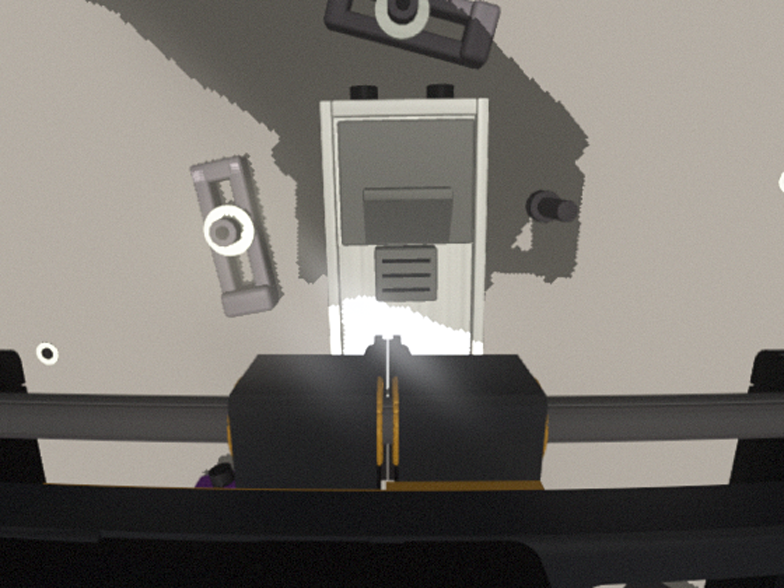

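The wrist view shows the tab at (406,273), the cover at (339–473, 120–244), the wedge's upright face along row 188, and the closed fingertips at (388,340).

```bash
python3 - <<'E'
from h import *
c=np.load('w1.npy',allow_pickle=True).item();s=get_state()
f=lambda L,z:ray(c,np.array(L)/1.4,z)[:,:2]
q=s['ee_rot'];T=R.from_quat([q[1],q[2],q[3],q[0]]).as_matrix()
X=-T[:2,0];p=s['ee_pos'][:2]
print('tool -x yaw',np.rad2deg(np.arctan2(X[1],X[0])))
tab=f([(376,248),(436,247),(437,300),(376,300)],52.5);cov=f([(339,121),(473,120),(472,244),(342,244)],55)
w=f([(363,188),(452,188)],73);rail=f([(321,101),(489,98),(484,352),(329,352)],53)
for n,a in (('tab',tab),('cov',cov),('wedge',w),('rail',rail)):
    d=np.c_[a-p,np.zeros(len(a))]@T
    print(n,'world',a.mean(0).round(1),'tool xy',d[:,:2].round(1).tolist(),'mean',d.mean(0)[:2].round(1))
def yaw(v): return np.rad2deg(np.arctan2(v[1],v[0])).round(2)
print('yaw',yaw(tab[3]-tab[0]),yaw(tab[2]-tab[1]),yaw(cov[3]-cov[0]),yaw(cov[2]-cov[1]),yaw(rail[2]-rail[1]),yaw(rail[3]-rail[0]),'cross',yaw(cov[1]-cov[0])-90,yaw(w[1]-w[0])-90)
E
```

```text
tool -x yaw -42.48799651581537
tab world [518.7 228. ] tool xy [[29.5, -6.2], [30.1, 26.2], [0.6, 27.4], [0.5, -6.3]] mean [15.2 10.2]
cov world [482.6 260.5] tool xy [[94.9, -24.8], [95.6, 43.4], [32.1, 45.2], [32.0, -24.3]] mean [63.7  9.9]
wedge world [483.8 259.1] tool xy [[61.9, -12.0], [62.0, 31.3]] mean [61.9  9.7]
rail world [501.5 243.1] tool xy [[105.0, -33.9], [106.7, 51.5], [-29.8, 54.9], [-29.8, -33.2]] mean [38.   9.8]
yaw -42.72 -40.04 -42.11 -40.86 -41.05 -42.16 cross -41.91 -42.35
```

Emit:
drive_tool(targets=[[0.33,0.255,0.2,0,0,-0.024,-1],[0.32,0.255,0.8,0,0,0,-1],[0,0,0.9,0,0,0,-1],[0,0,0.9,0,0,0,-1],[0,0,0.9,0,0,0,-1],[0,0,0.6,0,0,0,-1],[0,0,0,0,0,0,-1],[0,0,0,0,0,0,-1]])

```text
time: 7.05
ee_pos: [521.2, 225.4, 255.2]
ee_rot: [0.0, 0.358, 0.934, -0.0]
wrist_force: [-0.5, -0.8, -0.0]
grip_width: 0.4
finger_force: 0.0
```

```bash
python3 - <<'E'
from h import *
c=shot('wrist');save(c,'w2.png',(140,0,440,330),1.8)
E
```

```text
(no output)
```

View pics/w2.png

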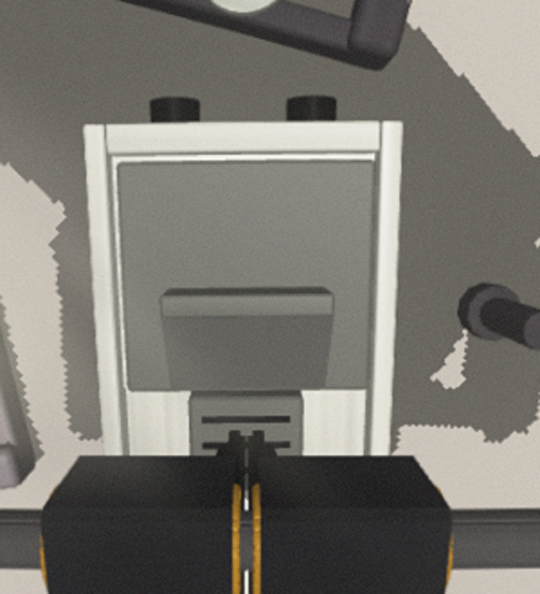

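The fingertips sit centred on the tab (245,440), clear of the cover's edge at row 390. Next I press.

Emit:
drive_tool(targets=[[0,0,0.3,0,0,0,-1],[0,0,0.2,0,0,0,-1],[0,0,0.1,0,0,0,-1],[0,0,0.1,0,0,0,-1],[0,0,0.1,0,0,0,-1],[0,0,0.1,0,0,0,-1],[0,0,0,0,0,0,-1]])

```text
time: 7.8
ee_pos: [520.9, 225.4, 236.9]
ee_rot: [0.0, 0.358, 0.934, -0.0]
wrist_force: [0.9, -0.3, 0.0]
grip_width: 0.5
finger_force: 0.0
```

Emit:
drive_tool(targets=[[0,0,0.08,0,0,0,-1],[0,0,0.07,0,0,0,-1],[0,0,0,0,0,0,-1]])

```text
time: 8.1
ee_pos: [520.9, 225.4, 233.9]
ee_rot: [0.0, 0.358, 0.934, -0.0]
wrist_force: [-1.8, -0.7, 2.9]
grip_width: 0.6
finger_force: 1.5
```

Emit:
drive_tool(targets=[[0,0,0.05,0,0,0,-1],[0,0,0.05,0,0,0,-1],[0,0,0,0,0,0,-1]])

```text
time: 8.4
ee_pos: [520.8, 225.4, 233.7]
ee_rot: [0.0, 0.358, 0.934, 0.0]
wrist_force: [-7.3, -2.7, 25.8]
grip_width: -0.1
finger_force: 12.7
```

Emit:
drive_tool(targets=[[0,0,0.05,0,0,0,-1],[0,0,0.05,0,0,0,-1],[0,0,0,0,0,0,-1]])

```text
time: 8.7
ee_pos: [520.7, 225.4, 233.4]
ee_rot: [0.001, 0.358, 0.934, 0.001]
wrist_force: [-13.7, -5.4, 47.8]
grip_width: 0.4
finger_force: 23.8
```

The tab hit its hard stop with the tip at about 43.5 mm. I lift and go behind the wedge.

Emit:
drive_tool(targets=[[0,0,-0.5,0,0,0,-1],[0,0,-1,0,0,0,-1],[0,0,-1,0,0,0,-1],[0.4,0,-0.2,0,0,0,-1],[0.9,0,0,0,0,0,-1],[0.9,0,0,0,0,0,-1],[0.8,0,0,0,0,0,-1],[0.2,0,0,0,0,0,-1],[0,0,0,0,0,0,-1],[0,0,0,0,0,0,-1]])

```text
time: 9.7
ee_pos: [473.4, 268.3, 283.8]
ee_rot: [0.0, 0.358, 0.934, -0.0]
wrist_force: [-0.2, -1.2, 0.1]
grip_width: 0.5
finger_force: 0.0
```

```bash
python3 - <<'E'
from h import *
s=get_state();print(s['ee_pos'],s['wrist_force'])
c=shot('wrist');save(c,'w3.png',(140,0,440,330),1.8)
c=shot('scene');save(c,'s3.png',(270,200,430,320),5)
E
```

```text
[473.41318065 268.30528622 283.79242587] [-0.18494709 -1.17576901  0.10279319]
```

View pics/s3.png

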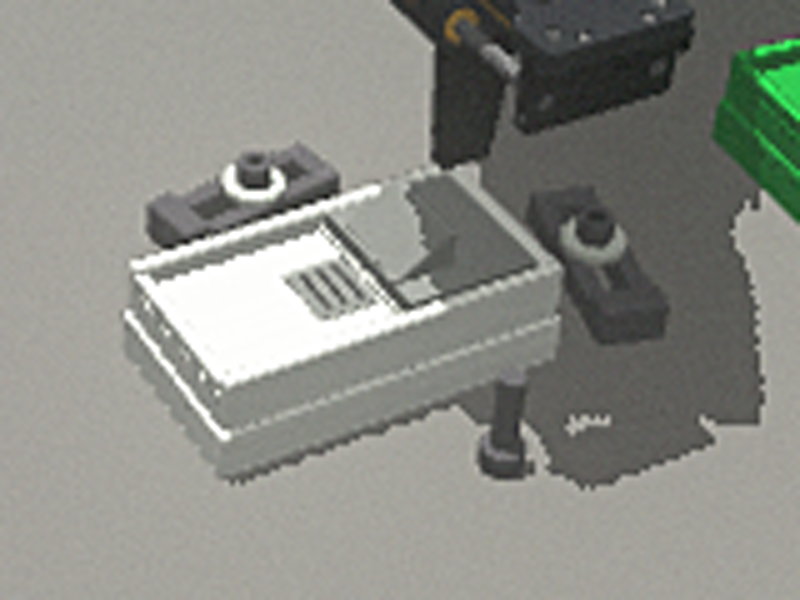

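The scene view shows the tab flush with the shelf at (335,285) and the hand behind the wedge. I lower it.

Emit:
drive_tool(targets=[[0,0,0.6,0,0,0,-1],[0,0,0.4,0,0,0,-1],[0,0,0.15,0,0,0,-1],[0,0,0.1,0,0,0,-1],[0,0,0,0,0,0,-1]])

```text
time: 10.3
ee_pos: [473.3, 268.2, 258.6]
ee_rot: [-0.0, 0.358, 0.934, -0.0]
wrist_force: [-0.8, 0.6, 0.1]
grip_width: 0.4
finger_force: 0.0
```

Emit:
drive_tool(targets=[[0,0,0.2,0,0,0,-1],[0,0,0.2,0,0,0,-1],[0,0,0.1,0,0,0,-1],[0,0,0,0,0,0,-1],[0,0,0,0,0,0,-1]])

```text
time: 10.8
ee_pos: [473.3, 268.2, 249.0]
ee_rot: [0.0, 0.358, 0.934, -0.0]
wrist_force: [-0.6, -0.4, -0.0]
grip_width: 0.8
finger_force: 0.0
```

Emit:
drive_tool(targets=[[-0.1,0,0,0,0,0,-1],[-0.15,0,0,0,0,0,-1],[-0.15,0,0,0,0,0,-1],[-0.2,0,0,0,0,0,-1],[-0.2,0,0,0,0,0,-1],[-0.2,0,0,0,0,0,-1]])

```text
time: 11.4
ee_pos: [488.5, 254.6, 249.0]
ee_rot: [0.0, 0.358, 0.934, -0.0]
wrist_force: [-0.8, -0.0, 0.5]
grip_width: 0.4
finger_force: 0.4
```

Emit:
drive_tool(targets=[[-0.2,0,0,0,0,0,-1],[-0.2,0,0,0,0,0,-1],[-0.2,0,0,0,0,0,-1],[-0.2,0,0,0,0,0,-1],[-0.2,0,0,0,0,0,-1]])

```text
time: 11.9
ee_pos: [503.3, 241.2, 248.9]
ee_rot: [0.0, 0.358, 0.934, -0.0]
wrist_force: [-0.6, -0.1, -0.6]
grip_width: 0.9
finger_force: 0.2
```

Emit:
drive_tool(targets=[[-0.2,0,0,0,0,0,-1],[-0.2,0,0,0,0,0,-1],[-0.2,0,0,0,0,0,-1],[-0.2,0,0,0,0,0,-1],[-0.2,0,0,0,0,0,-1],[-0.2,0,0,0,0,0,-1],[-0.2,0,0,0,0,0,-1],[-0.2,0,0,0,0,0,-1],[-0.2,0,0,0,0,0,-1],[-0.2,0,0,0,0,0,-1],[-0.1,0,0,0,0,0,-1],[0,0,0,0,0,0,-1],[0,0,0,0,0,0,-1]])

```text
time: 13.2
ee_pos: [534.3, 213.4, 249.0]
ee_rot: [0.0, 0.358, 0.934, -0.0]
wrist_force: [-0.2, 0.1, 1.1]
grip_width: 0.3
finger_force: 0.0
```

```bash
python3 - <<'E'
from h import *
s=get_state();print(s['ee_pos'],s['wrist_force'])
c=shot('scene');save(c,'s4.png',(270,200,430,320),5)
E
```

```text
[534.28401784 213.41088032 248.98368976] [-0.24177098  0.08132062  1.1190251 ]
```

View pics/s4.png

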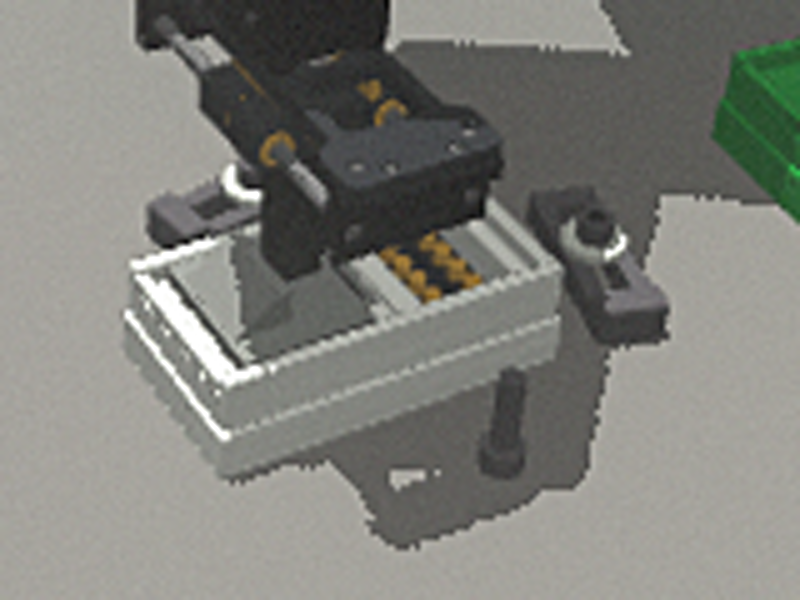

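The cover lies on the shelf (around 300,310) and the terminals are open (430,265). I back off, lift clear and verify.

Emit:
drive_tool(targets=[[0.3,0,0,0,0,0,-1],[0.3,0,-0.1,0,0,0,-1],[0.2,0,-0.8,0,0,0,-1],[0.5,0,-1,0,0,0,-1],[1,0,-1,0,0,0,-1],[1,0,-1,0,0,0,-1],[1,0,-1,0,0,0,-1],[0,0,-1,0,0,0,-1],[0,0,0,0,0,0,-1],[0,0,0,0,0,0,-1],[0,0,0,0,0,0,-1]])

```text
time: 14.35
ee_pos: [470.2, 270.8, 366.0]
ee_rot: [-0.0, 0.358, 0.934, -0.001]
wrist_force: [0.2, -0.6, -0.1]
grip_width: 0.7
finger_force: 0.0
```

```bash
python3 - <<'E'
from h import *
s=get_state();print(s['time'],s['ee_pos'],s['wrist_force'])
b=np.array([482.6,260.5])+40*np.array([np.cos(np.deg2rad(-41.9)),np.sin(np.deg2rad(-41.9))])
a=np.deg2rad(-41.9);M=np.array([[np.cos(a),np.sin(a)],[-np.sin(a),np.cos(a)]])
c=shot('scene');save(c,'s5.png',(270,200,430,320),5)
P=cloud(c);L=(P[...,:2]-b)@M.T
for x in range(-76,90,6):
  print(x,[np.round(np.median(P[...,2][(abs(L[...,0]-x)<3)&(abs(L[...,1]-y)<4)&(P[...,2]<90)&(P[...,2]>10)]),1) for y in(-29,0,29)])
E
```

```text
14.35 [470.16430173 270.7712219  366.03620106] [ 0.19876405 -0.61502265 -0.13705733]
-76 [np.float64(51.6), np.float64(51.3), np.float64(51.4)]
-70 [np.float64(46.1), np.float64(45.1), np.float64(46.6)]
-64 [np.float64(36.8), np.float64(38.0), np.float64(45.6)]
-58 [np.float64(39.4), np.float64(30.5), np.float64(43.7)]
-52 [np.float64(35.1), np.float64(36.3), np.float64(42.8)]
-46 [np.float64(37.6), np.float64(31.4), np.float64(45.6)]
-40 [np.float64(38.8), np.float64(30.2), np.float64(44.0)]
-34 [np.float64(36.6), np.float64(37.4), np.float64(44.4)]
-28 [np.float64(39.4), np.float64(35.3), np.float64(45.3)]
-22 [np.float64(42.1), np.float64(43.0), np.float64(44.4)]
-16 [np.float64(44.0), np.float64(44.8), np.float64(42.1)]
-10 [np.float64(44.9), np.float64(44.3), np.float64(45.2)]
-4 [np.float64(43.1), np.float64(42.9), np.float64(42.3)]
2 [np.float64(43.0), np.float64(43.9), np.float64(42.2)]
8 [np.float64(52.5), np.float64(54.1), np.float64(53.2)]
14 [np.float64(53.5), np.float64(53.1), np.float64(53.8)]
20 [np.float64(53.4), np.float64(53.6), np.float64(52.6)]
26 [np.float64(53.6), np.float64(52.5), np.float64(53.4)]
32 [np.float64(53.0), np.float64(53.7), np.float64(52.8)]
38 [np.float64(nan), np.float64(nan), np.float64(53.0)]
44 [np.float64(nan), np.float64(71.0), np.float64(51.4)]
50 [np.float64(nan), np.float64(68.5), np.float64(52.4)]
56 [np.float64(52.4), np.float64(64.3), np.float64(51.8)]
62 [np.float64(53.1), np.float64(60.5), np.float64(51.8)]
68 [np.float64(51.8), np.float64(56.1), np.float64(52.0)]
74 [np.float64(45.5), np.float64(46.6), np.float64(47.0)]
80 [np.float64(49.4), np.float64(50.0), np.float64(50.3)]
86 [np.float64(36.3), np.float64(35.8), np.float64(31.6)]
  return _methods._mean(a, axis=axis, dtype=dtype,
  ret = ret.dtype.type(ret / rcount)
```

View pics/s5.png

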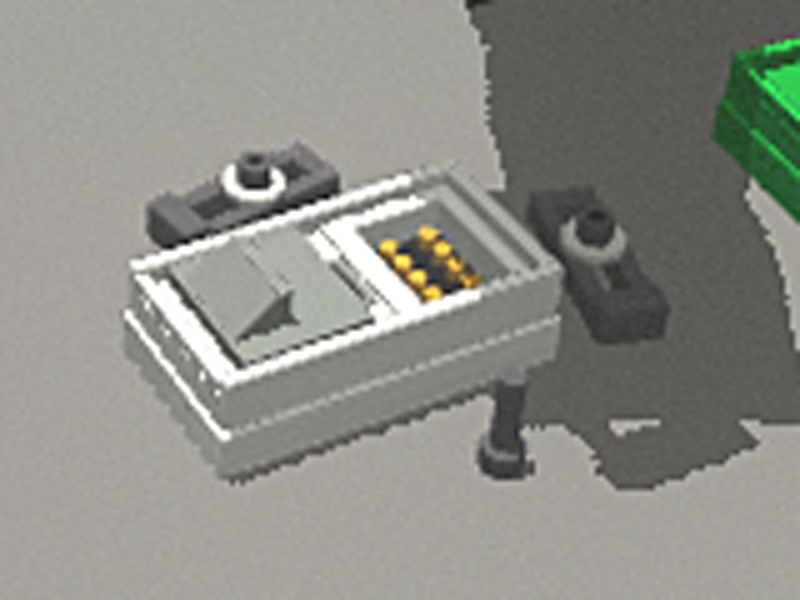

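The view shows the cover on the shelf. Its edges are at about x = 6 and 71 in the box frame, so its origin is near +38, and its top is at 52–53 mm. The terminals are uncovered, the neighbouring clamps and cap screw are unmoved, and the hand is clear.

```bash
python3 -c "
from rig import sign_off;print(sign_off())"
```

```text
the job is handed in; nothing more can be done
None
```

The job is handed in: the tab is pressed fully in, the cover is pushed off its seat onto the open shelf (origin near box x = +38 mm, resting about 1 to 2 degrees off level over the pressed tab), the terminals are uncovered and the hand is clear.

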